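Register a stacked case on the lower box's lid

TASK

The small blue case was set down askew on the lid of the heavy grey box, and a wooden offcut lies over the lid's recesses. Get the offcut off the box onto the bench, then push the case across the lid until all four of its feet drop into the four recesses and it sits level. Keep the heavy box upright and about where it stands, and leave the tape measure, the tape roll and the pliers alone.

Things in the scene. Friction and masses are not known exactly. Their poses are not given: they have to be found in the camera images.
- lower_box: Heavy loose box (about 3.5 kg), grey with flat orange lid 200 (x) x 330 (y) mm, lid top 80 mm above its underside. Origin: centre of its underside; z up; turned up to 0.35 rad from the world axes. Four square recesses with dark floors, 21 x 21 mm, 6 mm deep, in its -y half (centres x = +-57, y = -122 and -8 mm); the +y end is plain.
- seat (a point): Point on the lower box's lid surface in the middle of the four recesses (lower_box frame: 0, -65, 80 mm), axes as the lower box. The recesses are centred at (+-57, +-57) mm from it. The case is seated when its origin lies 6 mm below this point (7 mm feet stand on the 6 mm deep recess floors).
- upper_case: Loose blue case with white lid, about 0.45 kg, 150 x 150 x 50 mm (blue walls 144 x 144 mm, 7 to 40 mm up; lid above). Too wide to grasp, so push it. Origin: centre of the plane under its feet, axes along its sides. Round tapered feet at (+-57, +-57) mm, 7 mm high, 13 mm wide below, 18 above. Starts on the flat lid 65-85 mm to +y of the seat, up to 18 mm off in x, turned up to 0.1 rad.
- offcut: Planed wooden stick, 28 (x) x 200 (y) x 18 (z) mm. Origin: centre of its underside; y along its length. At the start it lies flat across the -y end of the lower box's lid, its length along the lower box's x, about 70 mm to the -y side of the seat, over two of the recesses.
- tape_measure: Yellow and black pocket tape measure, 66 x 84 x 44 mm, on the bench beyond or to the right of the box. Origin: centre of its underside. Leave alone.
- tape_roll: Roll of masking tape lying flat, 96 mm across, 24 mm high, on the bench beyond or to the right of the box. Origin: centre of its underside. Leave alone.
- pliers: Pliers with red handles, 49 x 162 x 13 mm, lying on the bench beyond the box. Origin: centre of the underside. Leave alone.

How it is judged:
On the way, in this order (a step that is already met when the one before it is completed fails the run):
1. the offcut is off the box, on the bench (height (world z) of offcut below 0.06 m), for 0.2 s.
2. the case's four feet are down in the recesses (z of upper_case in the frame of seat below -0.0045 m and horizontal distance between upper_case and seat below 0.007 m and angle between upper_case's own z axis and vertical below 0.03 rad), for 0.2 s.
At the end, for the whole second after the job is handed in: Case at rest, feet in the recesses: within 5 mm of the seat in x and y, at least 4.5 mm below the lid surface, level within 0.03 rad. Offcut at rest on the bench, off the box (origin -20 to 60 mm above the bench; may lean on the box). Lower box upright (0.03 rad), moved under 50 mm (x of upper_case in the frame of seat between -0.005 and 0.005 m and y of upper_case in the frame of seat between -0.005 and 0.005 m and z of upper_case in the frame of seat below -0.0045 m and angle between each of upper_case, lower_box's own z axis and vertical below 0.03 rad and linear speed of upper_case below 0.01 m/s and height (world z) of offcut between -0.02 and 0.06 m and linear speed of offcut below 0.02 m/s and distance of lower_box from where it was at the start of the episode below 0.05 m); the robot touches nothing.
It fails at once if the case is lifted off the lid instead of pushed (height (world z) of upper_case above 0.11 m).
It fails at once if the tape measure moved more than 30 mm from its place (distance of tape_measure from where it was at the start of the episode above 0.03 m).
It fails at once if the tape roll moved more than 30 mm from its place (distance of tape_roll from where it was at the start of the episode above 0.03 m).
It fails at once if the pliers moved more than 30 mm from its place (distance of pliers from where it was at the start of the episode above 0.03 m).
It fails at once if the case is tipped over or knocked off the box (angle between upper_case's own z axis and vertical above 0.5 rad or height (world z) of upper_case below 0.05 m).
It also fails if it takes over 56 s, if anything falls off the work surface, if the arm or the gripper's body presses on something with over 40 N, if the wrist force passes 120 N, or if a joint passes its speed limit or range.

ROBOT

A 6-joint arm with a two-finger parallel gripper is mounted at the origin on a cart in front of the work surface, level with it; the furniture and walls round the work are solid. World frame = base frame: x ahead of the robot, y to its left, z up, the work surface at z = 0. Lengths are in m, angles in rad, forces in N, time in s.
With the tool pointing down it reaches from about 0.325 to 0.925 m from the base axis. Payload 3.1 kg.
Tool frame: the origin (TCP) lies on the mounting face of the last link; the fingertips stand 173 mm ahead of it and the grasp point (between the pads) lies 155 mm ahead of it; y points along the fingers, x is the direction in which the jaws open and shut, and the axes are right-handed (so a half turn about y gives the same grasp; the last joint's range is limited). The gripper opens to 85 mm and grips with 20 to 120 N. Pads are 22 mm wide; open, the fingers measure 114 mm over their backs; the gripper's body (76 mm by 85 mm) begins 54 mm behind the grasp point. The pads swing forward as they close: fully open they stand 13 mm farther back than shut.
Start: joints at [-1.426, 0.217, 1.613, -0, 1.311, -0.112], TCP at [0.159, -0.605, 0.405] pointing down, gripper open.
Joint ranges: [-2.75, 2.75], [-0.78, 2.1], [0.31, 2.55], [-1.13, 4.27], [0.13, 2.63], [-2.58, 2.58]. Speed limits (rad/s): [2.79, 2.79, 3.14, 3.14, 3.14, 3.14].

INTERFACE

Orientations are given as a unit quaternion [w, x, y, z].
In Python, from workcell import monitor, cams, finish_job gives the robot as it stands.
- The arm moves only by the tool carry_out, never from a script. Its argument "steps" is one flat list of numbers, 5 for each row, row after row: the shift along the world's x, y, z in cm, then the turn about the world's z in degrees, then the finger opening in cm, from 0 to 8.54. A call has exactly 5 rows; each row is the pose to reach, as a shift and turn from the pose commanded when the call began; what a row does not reach only later rows make up. A row lasts 1/8 s, in which the tool goes at most 62.5 mm and 10.7 degrees, less where a joint would pass 70% of its speed; a pose out of reach is approached as far as the arm can. A call with a gripper value outside its range is refused whole. The fingers move at their own pace and stop on an object; "squeeze" is the grip in N (left out, the last holds). Time passes only in rows, so rows that repeat a pose let the fingers close, or fill a call up. It gives the time, the measured TCP pose, the force and the opening at its end, in the units of the state.
- monitor.get_obs(): the state, without advancing time (a new reading comes with each control period).
- cams.camera(name): name is "scene" or "top"; returns the picture (480x640x3 uint8, red, green, blue); there is no depth.
- cams.calibration(name): a dict with "K" (3x3 intrinsics, pixels), "world_from_camera" (4x4, takes a point from camera to world coordinates). Camera axes: x right, y down, z forward; pixel columns grow to the right and rows downward; lengths in m; the calibration is good to about 2 mm. A picture is of the moment at which its call begins. calibration takes no time and is no camera call.
- finish_job(): hands the job in, once; it reports no verdict.
The state is a dict: "t": time; "joint_pos": joint angles; "qvel": joint speeds; "tau": joint torques, N m; "tcp_pos": TCP position; "tool_rot": TCP orientation; "contact_force": force on the tool from outside, world axes, zero at the start; "wrist_torque": the same for the moment, N m; "grip_width": opening from 0.0 (shut) to 1.0 (fully open).
Only numpy, scipy, OpenCV 4.12 (cv2) and the standard library are available. Lean on these libraries where they do the work, as an engineer would, in place of code of your own. Each camera call takes 0.05 s, during which the arm holds its last target.

## Working session

There is one attempt and no reset: what is moved stays moved. The work goes in short steps, Python scripts to look and compute and a tool call to move; the robot and the scene stay as the last step left them, time stands still between calls to the robot, and variables do not carry over. Pictures are saved under pics/ and viewed, and the job is handed in when it is done.

Besides the shell and the picture viewer there is one more tool, called after "Call:" as a command line: name --argument value ..., lists and objects as JSON in quotes. carry_out: Moves the arm, as the interface text tells. Its arguments: {"type":"object","properties":{"steps":{"type":"array"},"squeeze":{"type":"number"}},"required":["steps"]}

```bash
mkdir -p pics; cat > h.py <<'E'
import numpy as np, cv2
from workcell import monitor, cams, finish_job
def snap(n,f):
    im=cams.camera(n); cv2.imwrite('pics/'+f,im[:,:,::-1]); return im
def ray(n,px,z):
    c=cams.calibration(n);K=np.array(c['K']);T=np.array(c['world_from_camera'])
    px=np.atleast_2d(px).astype(float)
    d=np.c_[px,np.ones(len(px))]@np.linalg.inv(K).T@T[:3,:3].T
    o=T[:3,3]; s=(z-o[2])/d[:,2]
    return o+d*s[:,None]
def proj(n,P):
    c=cams.calibration(n);K=np.array(c['K']);T=np.linalg.inv(np.array(c['world_from_camera']))
    q=np.atleast_2d(P)@T[:3,:3].T+T[:3,3]; q=q@K.T
    return q[:,:2]/q[:,2:]
E
python3 - <<'E'
from h import *
for n in('scene','top'):
    snap(n,n+'0.png'); c=cams.calibration(n); print(np.round(c['world_from_camera'],3),c['K'])
print(monitor.get_obs())
E
```

```text
[[ 0.847 -0.344  0.404  0.264]
 [-0.53  -0.519  0.67  -0.831]
 [-0.021 -0.782 -0.623  0.733]
 [ 0.     0.     0.     1.   ]] [[436.6998545    0.         316.86140111]
 [  0.         436.6998545  240.96882413]
 [  0.           0.           1.        ]]
[[ 0.007 -0.988  0.156  0.513]
 [-1.    -0.011 -0.028 -0.092]
 [ 0.03  -0.155 -0.987  1.053]
 [ 0.     0.     0.     1.   ]] [[482.14538832   0.         312.31177214]
 [  0.         482.14538832 237.12250642]
 [  0.           0.           1.        ]]
{'t': 0.1, 'joint_pos': array([-1.42619935e+00,  2.17716476e-01,  1.61477912e+00,  1.81957388e-06,
        1.31131777e+00, -1.12194742e-01]), 'qvel': array([-0.00077092, -0.00305186, -0.00428496, -0.00097978,  0.00062394,
       -0.00052511]), 'tau': array([-6.28896869e-04, -3.98074436e+01, -3.04968917e+01, -1.80367097e-04,
        4.19527656e-03, -1.69748205e-05]), 'tcp_pos': array([ 0.15870961, -0.60414261,  0.40347216]), 'tool_rot': array([ 0.56045208, -0.55935896,  0.43242613, -0.43129879]), 'contact_force': array([-0.30834587, -0.94360318,  0.47595496]), 'wrist_torque': array([-0.03607331, -0.05373155, -0.00077611]), 'grip_width': 0.9972029535645079}
```

View pics/scene0.png

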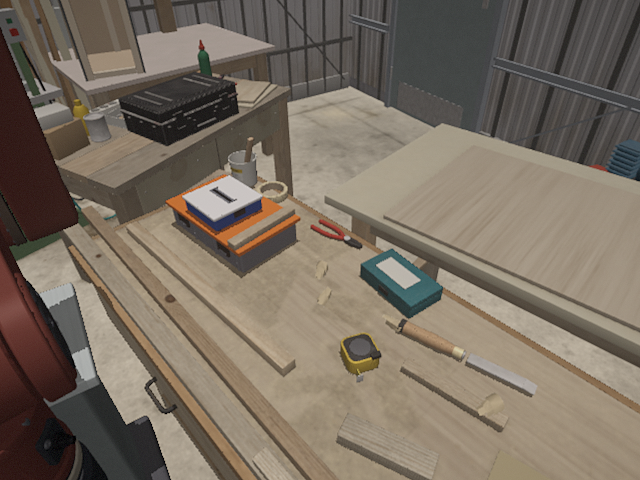

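View pics/top0.png

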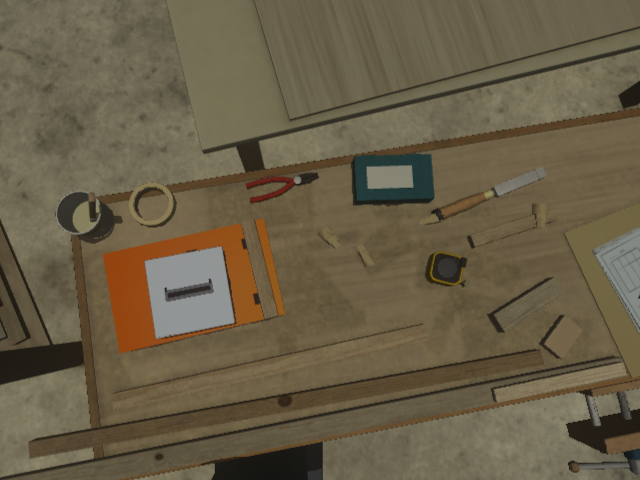

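The top view shows the orange lid at (105–285, 220–350), the white case lid at about (190, 293) and the offcut along (262, 272). The pliers are at (280, 187), the tape roll at (152, 204) and the tape measure at (446, 268).

```bash
cat >> h.py <<'E'
def quad(mask):
    cs,_=cv2.findContours(mask.astype(np.uint8),cv2.RETR_EXTERNAL,cv2.CHAIN_APPROX_NONE)
    return max(cs,key=cv2.contourArea)[:,0,:]
def rect(n,px,z):
    P=ray(n,px,z)[:,:2]*1000
    (c,s,a)=cv2.minAreaRect(P.astype(np.float32)); return np.array(c),s,a
E
python3 - <<'E'
from h import *
im=cv2.imread('pics/top0.png'); hsv=cv2.cvtColor(im,cv2.COLOR_BGR2HSV)
H,S,V=cv2.split(hsv)
roi=np.zeros(H.shape,bool); roi[210:360,95:295]=1
org=(H<14)&(S>190)&(V>120)&roi
cs,_=cv2.findContours(org.astype(np.uint8),cv2.RETR_EXTERNAL,cv2.CHAIN_APPROX_NONE)
allp=np.vstack([c[:,0] for c in cs if cv2.contourArea(c)>60]); print([cv2.contourArea(c) for c in cs if cv2.contourArea(c)>60])
print('lid',rect('top',allp,.08))
wh=(S<40)&(V>140)&roi
q=quad(wh);print('case',rect('top',q,.13), len(q))
off=roi&~org&(S>40)&(S<180)&(V>70); off[:,:240]=0
off=cv2.morphologyEx(off.astype(np.uint8),cv2.MORPH_OPEN,np.ones((5,5)))
q2=quad(off);print('off',rect('top',q2,.098))
o=im.copy()
cv2.polylines(o,[q2.reshape(-1,1,2)],1,(0,255,0),1);cv2.polylines(o,[q.reshape(-1,1,2)],1,(0,0,255),1)
for c in cs: cv2.polylines(o,[c],1,(255,0,0),1)
o=cv2.resize(o[200:360,90:300],None,fx=3.5,fy=3.5,interpolation=cv2.INTER_NEAREST); cv2.imwrite('pics/seg0.png',o)
print('roll',ray('top',[152,204],.012),'pl',ray('top',[[248,184],[250,202],[316,177]],.01))
E
```

```text
[4902.5]
lid (array([560.09906006, 154.71470642]), (199.0734405517578, 253.02276611328125), 13.359451293945312)
case (array([552.37030029, 114.66311646]), (145.38270568847656, 145.59510803222656), 11.59996509552002) 300
off (array([571.05993652, -29.47488022]), (293.1849365234375, 108.69070434570312), 0.7480871677398682)
roll [[0.7462264 0.2295929 0.012    ]] pl [[ 0.79491868  0.02179036  0.01      ]
 [ 0.75407098  0.01627476  0.01      ]
 [ 0.81326268 -0.12916496  0.01      ]]
```

View pics/seg0.png

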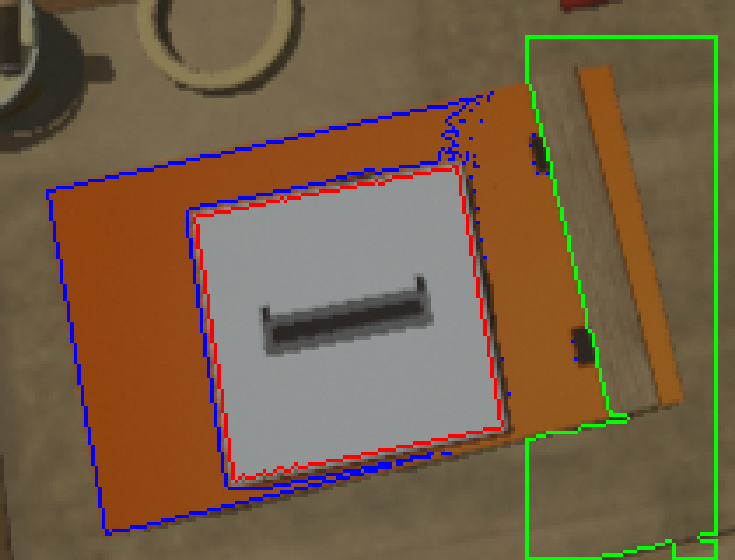

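```bash
cat >> h.py <<'E'
def lidrect(im,roi):
    hsv=cv2.cvtColor(im,cv2.COLOR_BGR2HSV); H,S,V=cv2.split(hsv)
    m=((H<16)&(S>165)&(V>90)&roi)
    m=cv2.morphologyEx(m.astype(np.uint8),cv2.MORPH_OPEN,np.ones((2,2)))
    cs,_=cv2.findContours(m,cv2.RETR_EXTERNAL,cv2.CHAIN_APPROX_NONE)
    cs=[c for c in cs if cv2.contourArea(c)>60]
    return m,np.vstack([c[:,0] for c in cs])
E
python3 - <<'E'
from h import *
im=cv2.imread('pics/top0.png')
H,S,V=cv2.split(cv2.cvtColor(im,cv2.COLOR_BGR2HSV))
roi=np.zeros(im.shape[:2],bool); roi[212:356,98:290]=1
m,p=lidrect(im,roi)
c,s,a=rect('top',p,.08); print('lid',c,s,a)
b=cv2.boxPoints((c,s,a)); print(b)
wh=(S<60)&(V>110)&roi
cc,sc,ac=rect('top',quad(wh),.13); print('case',cc,sc,ac)
# offcut: lid hull minus orange, right of the case
yaw=np.radians(a if a<45 else a-90); ex=np.array([np.cos(yaw),np.sin(yaw)]);ey=np.array([-ex[1],ex[0]])
hull=np.zeros_like(m);cv2.fillConvexPoly(hull,cv2.convexHull(p),1)
off=(hull>0)&(m==0)&(V>60)&(S<165)
off[:,:238]=0
off=cv2.morphologyEx(off.astype(np.uint8),cv2.MORPH_OPEN,np.ones((3,3)))
q=quad(off>0); oc=rect('top',q,.098);print('off',oc)
def loc(P): d=P-c; return np.array([d@ex,d@ey])
print('yaw',np.degrees(yaw),'case loc',loc(cc),'rel seat',loc(cc)-[0,-65],'off loc',loc(oc[0])-[0,-65])
o=im.copy();cv2.polylines(o,[q.reshape(-1,1,2)],1,(0,255,0),1)
w=np.array([[c+ex*x+ey*y for x,y in((-100,-165),(100,-165),(100,165),(-100,165))]])[0]/1000
pp=proj('top',np.c_[w,[.08]*4]); cv2.polylines(o,[np.round(pp).astype(int).reshape(-1,1,2)],1,(255,0,0),1)
for x in(-57,57):
  for y in(-122,-8):
    g=proj('top',np.r_[(c+ex*x+ey*y)/1000,.08]); cv2.circle(o,tuple(np.round(g[0]).astype(int)),2,(255,255,0),-1)
cv2.imwrite('pics/seg1.png',cv2.resize(o[200:360,90:300],None,fx=3.5,fy=3.5,interpolation=cv2.INTER_NEAREST))
E
```

```text
lid [567.19464111 115.60935974] (200.0510711669922, 330.2602233886719) 13.526419639587402
[[431.32074 252.76378]
 [508.56647 -68.33574]
 [703.06854 -21.54506]
 [625.8228  299.55444]]
case [551.97503662 114.15724182] (148.15550231933594, 147.89633178710938) 11.536343574523926
off (array([600.51690674, -13.54946518]), (190.00328063964844, 28.537500381469727), 14.913395881652832)
yaw 13.526419639587402 case loc [-15.13708698   2.14793041] rel seat [-15.13708698  67.14793041] off loc [  2.18854188 -68.37010807]
```

View pics/seg1.png

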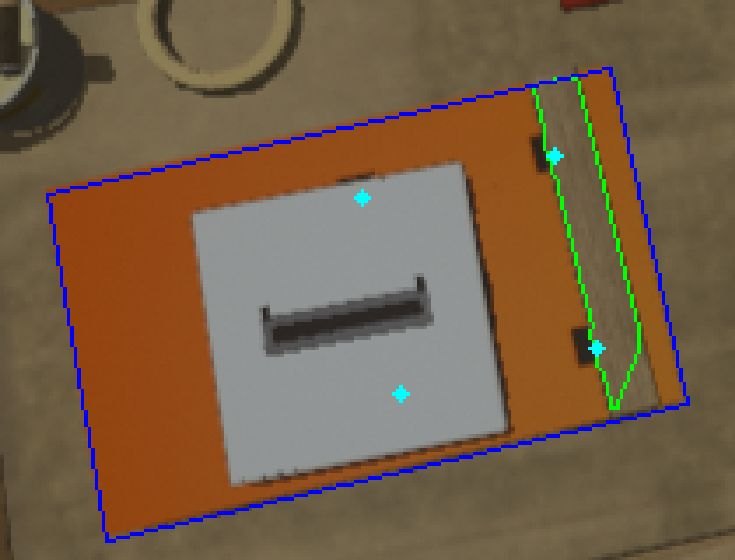

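```bash
python3 - <<'E'
from h import *
from scipy.spatial.transform import Rotation as R
s=monitor.get_obs(); q=s['tool_rot']; M=R.from_quat([q[1],q[2],q[3],q[0]]).as_matrix()
print(M.round(3), 'toolx yaw',np.degrees(np.arctan2(M[1,0],M[0,0])))
c=np.array([567.2,115.6]);a=np.radians(13.53);ex=np.array([np.cos(a),np.sin(a)]);ey=np.array([-ex[1],ex[0]])
for n,P in(('off',(0,-134)),('place',(0,-265)),('seat',(0,-65))): print(n,c+ex*P[0]+ey*P[1])
print('chips',ray('top',[[330,238],[365,255],[446,268],[120,395],[420,326]],.01).round(3))
E
```

```text
[[ 0.254 -0.     0.967]
 [-0.967  0.002  0.254]
 [-0.002 -1.     0.   ]] toolx yaw -75.28692933298994
off [598.54989811 -14.68117242]
place [ 629.19793284 -142.04560218]
seat [582.40704013  52.4039089 ]
chips [[ 0.676 -0.161  0.01 ]
 [ 0.639 -0.237  0.01 ]
 [ 0.612 -0.415  0.01 ]
 [ 0.344  0.272  0.01 ]
 [ 0.487 -0.354  0.01 ]]
```

Call:
carry_out --steps '[3,4,0,0,5.5,6.6,8.8,0,0,5.5,10.2,13.6,0,0,5.5,13.8,18.4,0,0,5.5,17.4,23.2,0,-1.2,5.5]' --squeeze 40

```text
t: 0.72
tcp_pos: [0.3335, -0.3707, 0.4043]
tool_rot: [0.555, -0.555, 0.438, -0.438]
contact_force: [1.1, 0.1, -0.0]
grip_width: 0.644
```

Call:
carry_out --steps '[3.6,4.8,0,0,5.5,7.2,9.6,0,0,5.5,10.8,14.4,0,0,5.5,14.4,19.2,0,0,5.5,18,24,0,0,5.5]'

```text
t: 1.35
tcp_pos: [0.5134, -0.1306, 0.4044]
tool_rot: [-0.555, 0.555, -0.438, 0.438]
contact_force: [0.7, -1.0, -0.0]
grip_width: 0.64
```

Call:
carry_out --steps '[3.4,4.6,0,0,5.5,6.8,9.2,-1,0,5.5,8.5,11.6,-5,0,5.5,8.5,11.6,-9,0,5.5,8.5,11.6,-11,0,5.5]'

```text
t: 1.98
tcp_pos: [0.5965, -0.0158, 0.2912]
tool_rot: [-0.555, 0.557, -0.439, 0.436]
contact_force: [-1.0, -0.6, 0.3]
grip_width: 0.646
```

```bash
python3 - <<'E'
from h import *
im=snap('scene','s1.png')
im2=snap('top','t1.png')
a=cv2.resize(im[160:280,150:310],None,fx=2.5,fy=2.5);b=cv2.resize(im2[190:370,90:330],None,fx=1.667,fy=1.667)
cv2.imwrite('pics/c1.png',np.hstack([a[:300,:400],b[:300,:400]])[:,:,::-1])
s=monitor.get_obs();print(s['tcp_pos'],s['joint_pos'],s['contact_force'])
E
```

```text
[ 0.59622706 -0.01653021  0.29136999] [-1.45328824e-01  2.78310041e-01  1.76595693e+00 -9.96794662e-05
  1.10404263e+00  1.18995558e+00] [-0.15214622 -0.14976908  0.73928483]
```

View pics/c1.png

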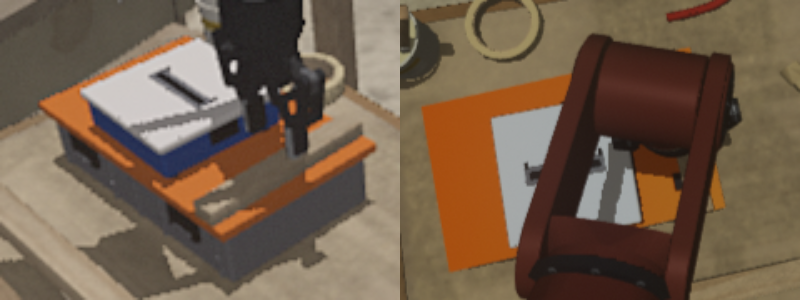

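The gripper straddles the offcut, with one finger between it and the case. I'll descend and close.

Call:
carry_out --steps '[0.2,0.2,-2,0,5.5,0.2,0.2,-3.6,0,5.5,0.2,0.2,-3.7,0,5.5,0.2,0.2,-3.7,0,2,0.2,0.2,-3.7,0,2]'

```text
t: 2.7
tcp_pos: [0.6004, -0.0146, 0.259]
tool_rot: [0.556, -0.555, 0.437, -0.438]
contact_force: [-0.2, 0.4, 0.6]
grip_width: 0.316
```

Call:
carry_out --steps '[0,0,0,0,2,0,0,0,0,2,0,0,0,0,2,0,0,1,0,2,0,0,2,0,2]'

```text
t: 3.32
tcp_pos: [0.5994, -0.0144, 0.2777]
tool_rot: [-0.555, 0.556, -0.438, 0.437]
contact_force: [-0.3, -0.4, -0.2]
grip_width: 0.311
```

Call:
carry_out --steps '[0,0,2,0,2,0,0,4,0,2,0,-2,6,0,2,-0.5,-5,6,0,2,-1,-8,6,0,2]'

```text
t: 3.95
tcp_pos: [0.5899, -0.0965, 0.3398]
tool_rot: [0.556, -0.555, 0.437, -0.439]
contact_force: [-0.5, -1.0, -0.5]
grip_width: 0.313
```

```bash
python3 - <<'E'
from h import *
im=snap('scene','s2.png')
cv2.imwrite('pics/c2.png',cv2.resize(im[150:330,150:390],None,fx=2.5,fy=2.5)[:,:,::-1])
s=monitor.get_obs();print(s['tcp_pos'],s['joint_pos'],s['contact_force'])
E
```

```text
[ 0.58934281 -0.09971054  0.33952934] [-0.28406618  0.22169522  1.73570991 -0.00448998  1.18155913  1.05463115] [-0.1786326  -2.70794368  0.08171629]
```

View pics/c2.png

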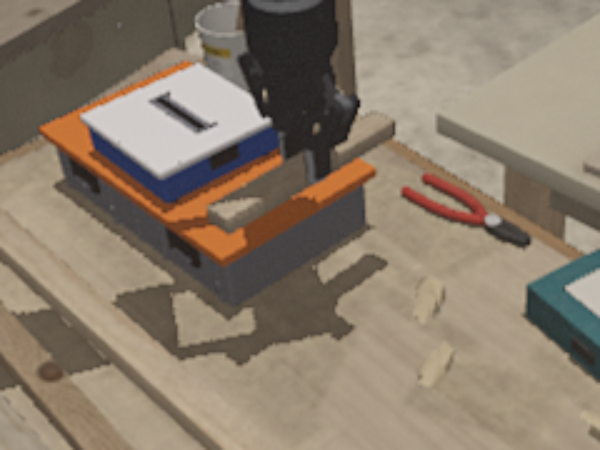

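Call:
carry_out --steps '[-1.4,-4,0,0,2,-2.8,-6.8,-2,0,2,-2.8,-6.8,-6.5,0,2,-2.8,-6.8,-11,0,2,-2.8,-6.8,-14,0,2]'

```text
t: 4.62
tcp_pos: [0.561, -0.1637, 0.1965]
tool_rot: [-0.555, 0.555, -0.438, 0.437]
contact_force: [-0.6, -0.2, -0.0]
grip_width: 0.309
```

Call:
carry_out --steps '[0,0,-1,0,2,0,0,-1.6,0,2,0,0,-1.6,0,2,0,0,-1.6,0,5.5,0,0,-1.6,0,5.5]'

```text
t: 5.25
tcp_pos: [0.5624, -0.1627, 0.183]
tool_rot: [0.556, -0.555, 0.437, -0.438]
contact_force: [0.6, 0.5, 0.2]
grip_width: 0.644
```

Call:
carry_out --steps '[0,0,4,0,5.5,0,0,9,0,5.5,-1,-1,14,0,7,-1,-4,17,0,8.5,-1,-6,17,0,8.5]'

```text
t: 5.88
tcp_pos: [0.5529, -0.224, 0.3564]
tool_rot: [0.556, -0.555, 0.435, -0.441]
contact_force: [0.8, -0.5, 0.8]
grip_width: 0.996
```

```bash
cat > meas.py <<'E'
from h import *
import sys
n=sys.argv[1]
im=snap('top',n+'.png')[:,:,::-1].copy()
H,S,V=cv2.split(cv2.cvtColor(im,cv2.COLOR_BGR2HSV))
roi=np.zeros(im.shape[:2],bool); roi[208:362,95:295]=1
m,p=lidrect(im,roi); c,s,a=rect('top',p,.08); 
while a>45:a-=90; s=s[::-1]
print('lid',c,s,a)
zt=float(sys.argv[2]) if len(sys.argv)>2 else .13
cc,sc,ac=rect('top',quad((S<60)&(V>110)&roi),zt)
while ac>45:ac-=90
yaw=np.radians(a);ex=np.array([np.cos(yaw),np.sin(yaw)]);ey=np.array([-ex[1],ex[0]])
d=cc-c; print('case',cc,sc,ac,'rel seat',d@ex,d@ey+65,'dyaw',ac-a)
cv2.imwrite('pics/'+n+'z.png',cv2.resize(im[190:370,90:350],None,fx=3,fy=3))
s=monitor.get_obs();print(s['t'],s['tcp_pos'],s['joint_pos'])
E
python3 meas.py t3
```

```text
lid [567.16387939 115.60199738] (200.11412048339844, 330.26031494140625) 13.526442527770996
case [551.83544922 114.02537537] (149.1317596435547, 148.09556579589844) 11.490025520324707 rel seat -15.27201398137719 67.05233953491096 dyaw -2.036417007446289
5.925 [ 0.5521299  -0.2256608   0.35375159] [-0.50520297  0.20317917  1.72916528 -0.00202501  1.20364222  0.83191998]
```

View pics/t3z.png

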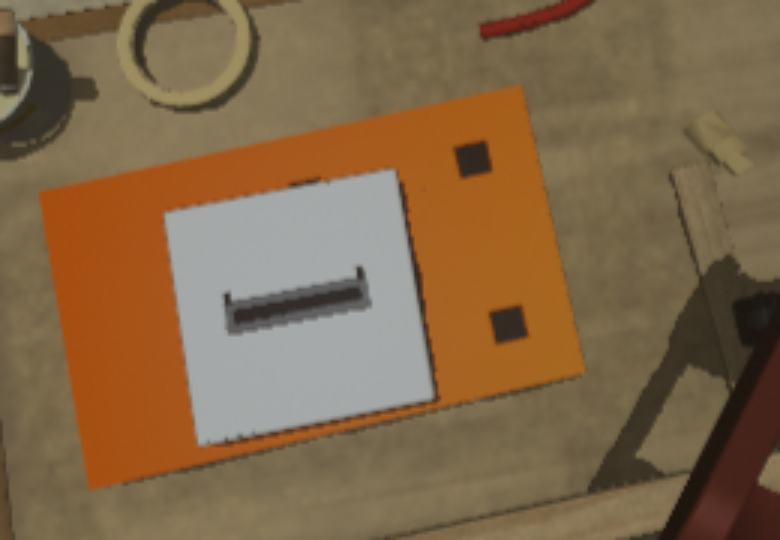

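Call:
carry_out --steps '[-1.8,5.5,0,0,8.5,-3.6,11,0,0,8.5,-5.4,16.5,0,0,8.5,-7.2,22,0,0,8.5,-9,27.5,0,0,8.5]'

```text
t: 6.55
tcp_pos: [0.46, 0.0543, 0.3493]
tool_rot: [-0.555, 0.556, -0.439, 0.437]
contact_force: [1.0, -0.1, 0.6]
grip_width: 0.997
```

Call:
carry_out --steps '[-0.8,3,0,0,8.5,-0.8,3.9,0,0,8.5,-0.8,3.9,-3,0,8.5,-0.8,3.9,-6,0,8.5,-0.8,3.9,-9,0,8.5]'

```text
t: 7.18
tcp_pos: [0.4536, 0.0909, 0.2597]
tool_rot: [-0.555, 0.556, -0.438, 0.438]
contact_force: [0.0, 0.5, 0.3]
grip_width: 0.992
```

```bash
python3 - <<'E'
from h import *
im=snap('scene','s4.png')
cv2.imwrite('pics/c4.png',cv2.resize(im[130:290,110:320],None,fx=3.5,fy=3.5)[:,:,::-1])
s=monitor.get_obs();print(s['tcp_pos'],s['joint_pos'],s['contact_force'])
E
```

```text
[0.45128878 0.09063331 0.25563255] [ 4.56172896e-02  5.94862954e-02  2.10146698e+00 -3.68551980e-04
  9.90300853e-01  1.38185343e+00] [-1.61707404 -1.78148267 -2.24631135]
```

View pics/c4.png

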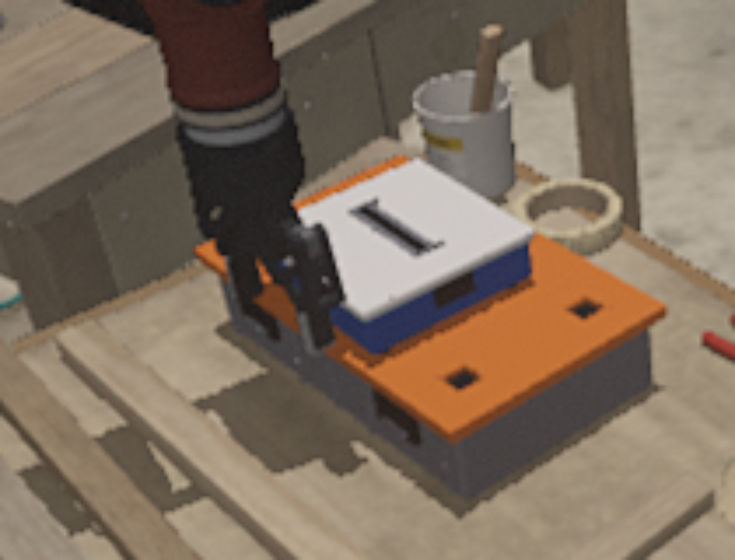

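Call:
carry_out --steps '[0.8,0.2,0,0,8.5,1.4,0.35,0,0,8.5,1.9,0.45,0,0,8.5,2.3,0.55,0,0,8.5,2.7,0.65,0,0,8.5]'

```text
t: 7.85
tcp_pos: [0.4809, 0.0981, 0.2622]
tool_rot: [-0.555, 0.555, -0.438, 0.438]
contact_force: [-3.9, -1.4, 2.7]
grip_width: 0.996
```

```bash
python3 meas.py t5; python3 -c "
from h import *
print(monitor.get_obs()['contact_force'])
im=snap('scene','s5.png')
cv2.imwrite('pics/c5.png',cv2.resize(im[130:290,110:320],None,fx=3.5,fy=3.5)[:,:,::-1])"
```

```text
lid [567.21832275 115.62320709] (200.05755615234375, 330.2394104003906) 13.515399932861328
case [566.42321777 120.06577301] (145.89617919921875, 147.9756622314453) 13.3541259765625 rel seat 0.26517120870954797 69.50535992963218 dyaw -0.16127395629882812
7.9 [0.48146562 0.09819179 0.26225738] [5.81901599e-02 1.10028119e-01 2.03110939e+00 2.25262300e-04
 9.99082772e-01 1.39284170e+00]
[-2.45285078 -0.82212181  0.97976397]
```

View pics/t5z.png

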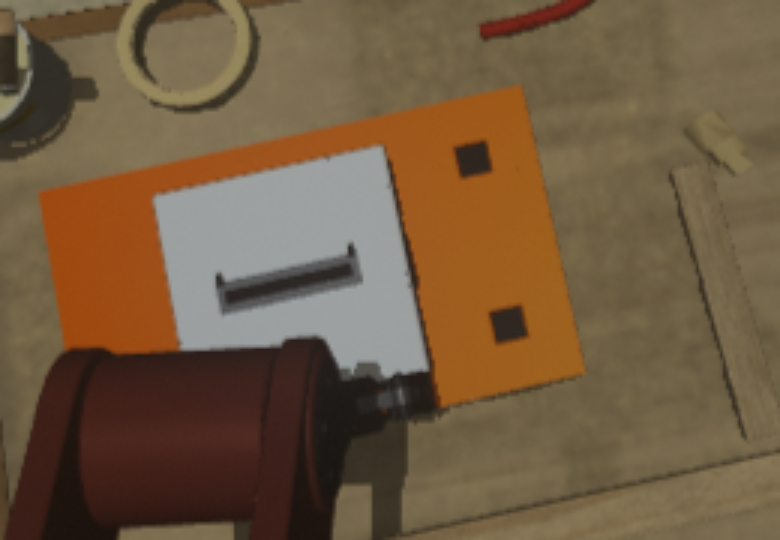

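View pics/c5.png

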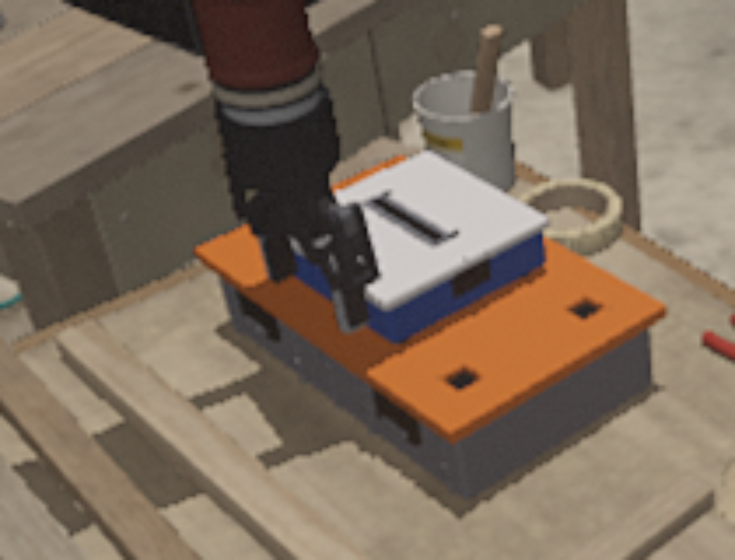

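Call:
carry_out --steps '[-2,-0.5,0,0,8.5,-2,-0.5,4,0,8.5,-2,-0.5,8,10,8.5,0,3,9.5,20,8.5,2,6.5,9.5,30,8.5]'

```text
t: 8.57
tcp_pos: [0.5026, 0.164, 0.3599]
tool_rot: [0.652, -0.649, 0.275, -0.28]
contact_force: [0.8, -0.2, 0.6]
grip_width: 0.993
```

Call:
carry_out --steps '[1,2,0,10,8.5,2,4,0,20,8.5,3,5.5,0,30,8.5,4,5.5,0,40,8.5,4,5.5,0,50,8.5]'

```text
t: 9.2
tcp_pos: [0.5418, 0.2186, 0.357]
tool_rot: [0.707, -0.706, -0.025, 0.023]
contact_force: [-0.7, 0.4, -0.6]
grip_width: 0.992
```

```bash
python3 meas.py t6
```

```text
lid [567.2064209  115.50460815] (200.13613891601562, 330.01434326171875) 13.515400886535645
case [566.01483154 119.8454895 ] (148.6811065673828, 148.1269989013672) 13.52592658996582 rel seat -0.1440976713284678 69.4991523565683 dyaw 0.010525703430175781
9.25 [0.54151743 0.21846876 0.35693415] [2.63215004e-01 1.74787262e-01 1.75603701e+00 3.99930636e-04
 1.20802674e+00 1.92170980e-01]
```

View pics/t6z.png

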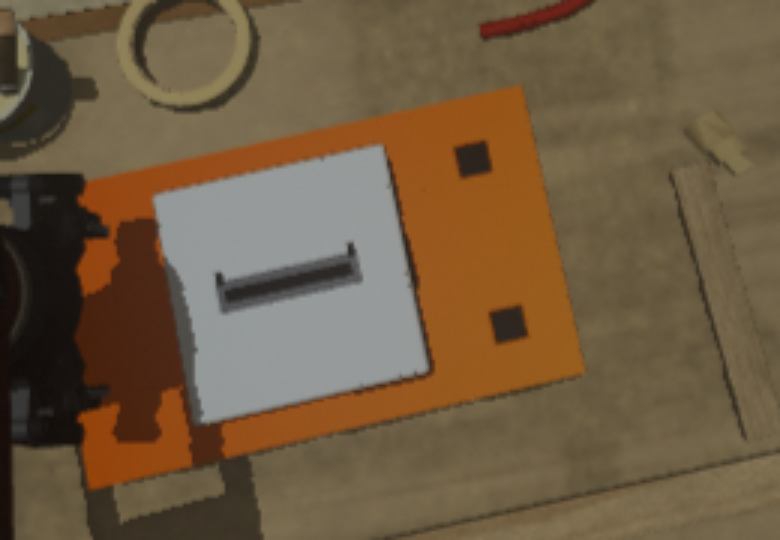

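Call:
carry_out --steps '[0,0,-1,10,8.5,0,0,-4,10,8.5,0,0,-7,10,8.5,0,0,-9.4,10,8.5,0,0,-9.4,10,8.5]'

```text
t: 9.88
tcp_pos: [0.5397, 0.2178, 0.2604]
tool_rot: [-0.702, 0.702, 0.081, -0.084]
contact_force: [-0.6, -0.4, 1.0]
grip_width: 1.0
```

```bash
python3 - <<'E'
from h import *
from scipy.spatial.transform import Rotation as R
s=monitor.get_obs(); q=s['tool_rot']; M=R.from_quat([q[1],q[2],q[3],q[0]]).as_matrix()
print(s['tcp_pos'],s['contact_force'],np.degrees(np.arctan2(M[1,0],M[0,0])))
im=snap('scene','s7.png')
cv2.imwrite('pics/c7.png',cv2.resize(im[130:290,110:320],None,fx=3.5,fy=3.5)[:,:,::-1])
E
```

```text
[0.53971016 0.21781481 0.26040755] [-0.56201133 -0.43064331  1.04053713] 13.412510775026638
```

View pics/c7.png

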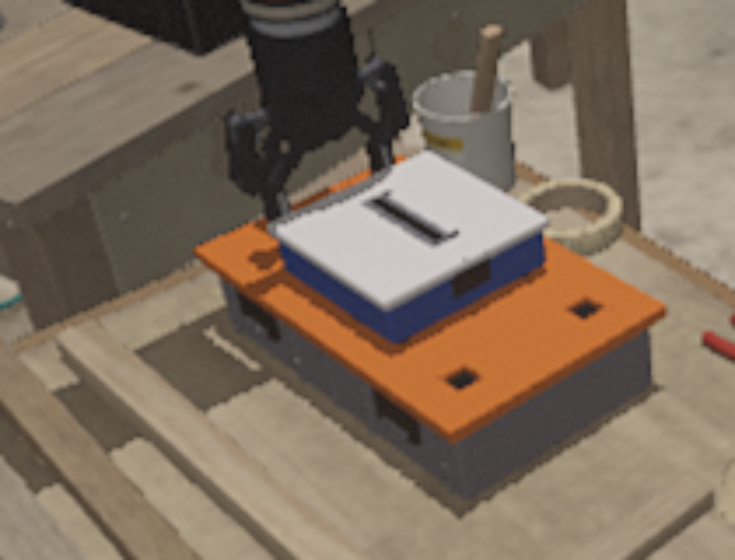

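Call:
carry_out --steps '[0.3,-1,0,0,8.5,0.6,-2,0,0,8.5,0.8,-2.8,0,0,8.5,1,-3.6,0,0,8.5,1.2,-4.4,0,0,8.5]'

```text
t: 10.55
tcp_pos: [0.5531, 0.1736, 0.2632]
tool_rot: [0.702, -0.702, -0.083, 0.083]
contact_force: [-0.2, 3.9, 3.0]
grip_width: 0.998
```

Call:
carry_out --steps '[0.2,-0.8,0,0,8.5,0.4,-1.6,0,0,8.5,0.55,-2.2,0,0,8.5,0.6,-2.4,0,0,8.5,0.6,-2.4,0,0,8.5]'

```text
t: 11.18
tcp_pos: [0.5587, 0.1495, 0.2624]
tool_rot: [-0.702, 0.703, 0.083, -0.083]
contact_force: [-0.1, 1.7, 1.2]
grip_width: 0.998
```

```bash
python3 meas.py t8
```

```text
lid [567.14752197 115.71276093] (200.09373474121094, 330.0375671386719) 13.526535987854004
case [578.6394043  63.9615097] (148.8946533203125, 148.4962615966797) 13.46263599395752 rel seat -0.9312772039692616 11.996338946904949 dyaw -0.06389999389648438
11.225 [0.55867336 0.14956994 0.26229153] [ 1.40528951e-01  2.81140934e-01  1.82578381e+00 -1.38493274e-03
  1.03522494e+00 -9.47944985e-02]
```

View pics/t8z.png

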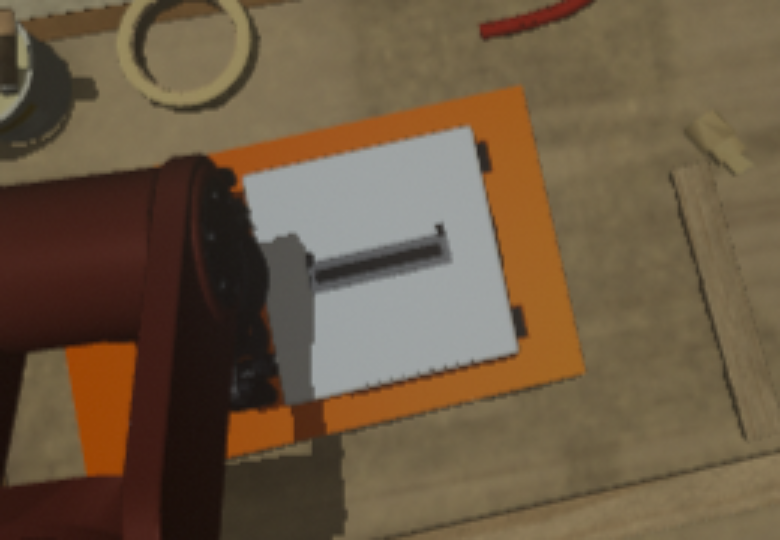

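Call:
carry_out --steps '[0.1,-0.3,0,0,8.5,0.17,-0.6,0,0,8.5,0.25,-0.85,0,0,8.5,0.3,-1,0,0,8.5,0.33,-1.1,0,0,8.5]'

```text
t: 11.85
tcp_pos: [0.5619, 0.1388, 0.2624]
tool_rot: [0.702, -0.702, -0.083, 0.083]
contact_force: [-0.1, 1.5, -2.0]
grip_width: 0.993
```

```bash
python3 meas.py t9 .124; python3 -c "
from h import *
print(monitor.get_obs()['contact_force'])
im=snap('scene','s9.png')
cv2.imwrite('pics/c9.png',cv2.resize(im[130:290,110:320],None,fx=3.5,fy=3.5)[:,:,::-1])"
```

```text
lid [567.19152832 115.72995758] (200.17169189453125, 329.94268798828125) 13.490084648132324
case [582.16052246  53.48878098] (148.769287109375, 148.6142120361328) 13.46165943145752 rel seat 0.03656382532237278 0.9841151441964229 dyaw -0.028425216674804688
11.9 [0.56195764 0.13875115 0.2624047 ] [ 1.20871993e-01  2.81874837e-01  1.82459044e+00 -1.84956631e-04
  1.03571046e+00 -1.14755362e-01]
[-0.32521725  1.13814705 -0.97007779]
```

View pics/c9.png

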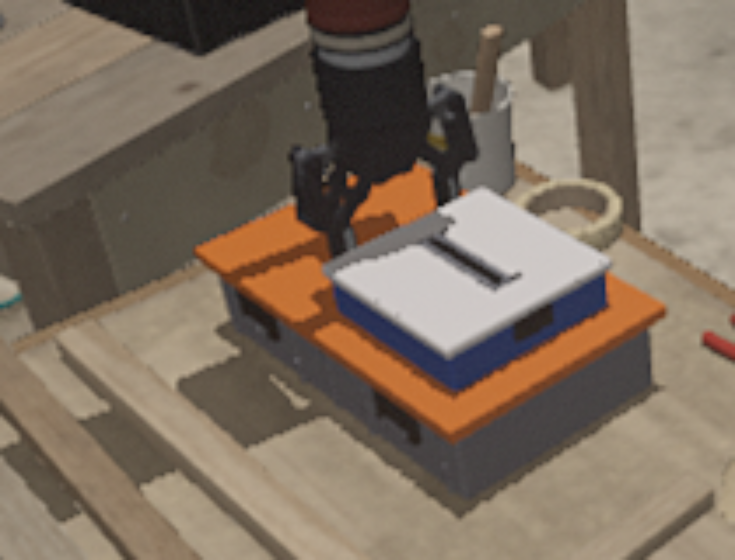

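The case looks dropped. I'll back off and check its height with both views.

Call:
carry_out --steps '[-0.3,1.5,0,0,8.5,-0.7,3,0,0,8.5,-1,4,4,0,8.5,-1,6,8,0,8.5,-1,9,10,0,8.5]'

```text
t: 12.58
tcp_pos: [0.5524, 0.2304, 0.3661]
tool_rot: [0.702, -0.702, -0.085, 0.081]
contact_force: [0.5, 0.2, -0.3]
grip_width: 0.993
```

```bash
python3 meas.py t10 .124; python3 - <<'E'
from h import *
im=snap('scene','s10.png')[:,:,::-1].copy()
cv2.imwrite('pics/c10.png',cv2.resize(im[130:290,110:320],None,fx=3.5,fy=3.5))
c={}
for n,f in(('top','t10'),('scene','s10')):
    I=cv2.imread(f'pics/{f}.png');H,S,V=cv2.split(cv2.cvtColor(I,cv2.COLOR_BGR2HSV))
    roi=np.zeros(H.shape,bool)
    if n=='top': roi[208:362,95:295]=1
    else: roi[165:240,165:290]=1
    q=quad((S<60)&(V>110)&roi); hull=cv2.convexHull(q)
    a=cv2.approxPolyDP(hull,5,True)[:,0]; print(n,a.tolist())
    for z in(.130,.124): print(z,rect(n,hull[:,0],z))
E
```

```text
lid [567.14770508 115.71276855] (200.09388732910156, 330.0372619628906) 13.526442527770996
case [582.3762207   53.33975601] (148.8358612060547, 148.25584411621094) 13.477405548095703 rel seat 0.2174288499737269 0.79522520488878 dyaw -0.04903697967529297
12.625 [0.55275252 0.23391521 0.36875219] [0.28274016 0.19449311 1.70961462 0.00337103 1.22752522 0.04355782]
top [[252, 231], [268, 304], [192, 322], [178, 247]]
0.13 (array([581.92590332,  52.40172195]), (147.87423706054688, 147.29800415039062), 13.477412223815918)
0.124 (array([582.3762207 ,  53.33975601]), (148.8358612060547, 148.25584411621094), 13.477405548095703)
scene [[249, 165], [289, 200], [289, 209], [237, 231], [202, 205], [234, 165]]
0.13 (array([586.38378906,  97.33991241]), (194.02532958984375, 290.65313720703125), 2.2350730895996094)
0.124 (array([589.59112549, 106.57770538]), (195.95684814453125, 293.546630859375), 2.235065460205078)
```

View pics/c10.png

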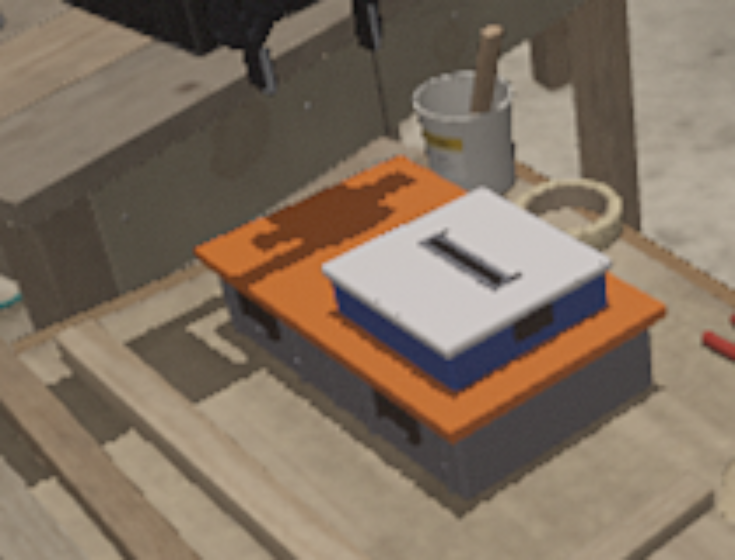

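View pics/t10z.png

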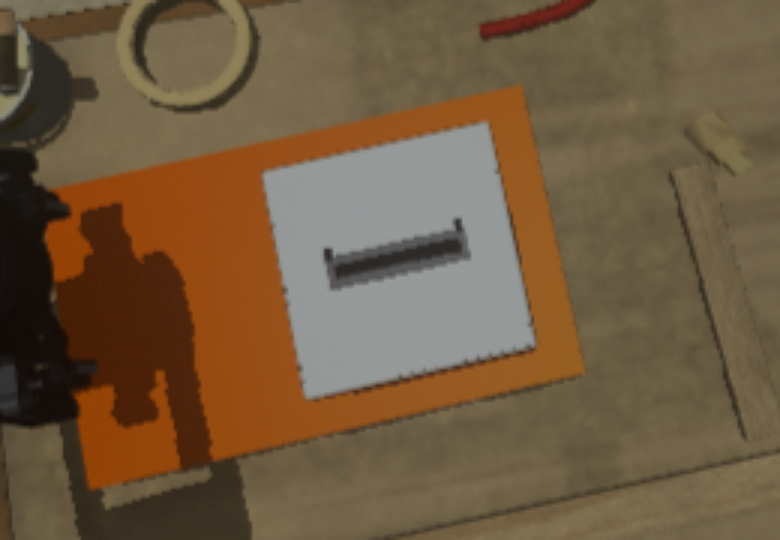

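```bash
python3 - <<'E'
from h import *
for tp,sc,x0 in(('top0','scene0',(165,175,265)),('t10','s10',(182,195,290))):
    C={}
    for n,f in(('top',tp),('scene',sc)):
        I=cv2.imread(f'pics/{f}.png');H,S,V=cv2.split(cv2.cvtColor(I,cv2.COLOR_BGR2HSV))
        roi=np.zeros(H.shape,bool)
        if n=='top': roi[208:362,95:295]=1; m=(S<60)&(V>110)&roi
        else: roi[x0[0]:240,x0[1]:x0[2]]=1; m=(S<45)&(V>125)&roi; m=cv2.morphologyEx(m.astype(np.uint8),cv2.MORPH_OPEN,np.ones((5,5)))
        h=cv2.convexHull(quad(m))[:,0]
        for z in(.136,.130,.124): 
            r=rect(n,h,z); C[n,z]=r[0]; 
            print(sc,n,z,r)
    for z in(.136,.130,.124): print(z,C['scene',z]-C['top',z])
E
```

```text
scene0 top 0.136 (array([551.71954346, 112.81768799]), (147.19212341308594, 146.9346466064453), 11.536355972290039)
scene0 top 0.13 (array([551.97503662, 114.15724182]), (148.15550231933594, 147.89633178710938), 11.536343574523926)
scene0 top 0.124 (array([552.23059082, 115.49681091]), (149.1189422607422, 148.85801696777344), 11.536330223083496)
scene0 scene 0.136 (array([548.44732666, 101.84675598]), (152.3363800048828, 153.41041564941406), 12.124459266662598)
scene0 scene 0.13 (array([551.30548096, 111.22276306]), (153.86814880371094, 154.9529571533203), 12.124466896057129)
scene0 scene 0.124 (array([554.16363525, 120.59872437]), (155.39988708496094, 156.4954833984375), 12.12447452545166)
0.136 [ -3.2722168  -10.97093201]
0.13 [-0.66955566 -2.93447876]
0.124 [1.93304443 5.10191345]
s10 top 0.136 (array([581.47558594,  51.46374893]), (146.9127197265625, 146.3402099609375), 13.477412223815918)
s10 top 0.13 (array([581.92590332,  52.40172195]), (147.87423706054688, 147.29800415039062), 13.477412223815918)
s10 top 0.124 (array([582.3762207 ,  53.33975601]), (148.8358612060547, 148.25584411621094), 13.477405548095703)
s10 scene 0.136 (array([574.61981201,  33.45059967]), (150.2841033935547, 153.40493774414062), 13.553054809570312)
s10 scene 0.13 (array([577.74121094,  42.13884735]), (151.7952423095703, 154.9473876953125), 13.553058624267578)
s10 scene 0.124 (array([580.86260986,  50.82709122]), (153.30630493164062, 156.48988342285156), 13.553054809570312)
0.136 [ -6.85577393 -18.01314926]
0.13 [ -4.18469238 -10.2628746 ]
0.124 [-1.51361084 -2.51266479]
```

```bash
python3 -c "
from h import *
print(finish_job())"
```

```text
the job is handed in; nothing more can be done
None
```

I moved the offcut onto the bench and pushed the case until all four feet dropped into the recesses. I then handed the job in at about 12.7 s; no verdict is reported.

**What I did:**
- I gripped the offcut, lifted it off the lid and laid it on the bench on the box's -y side.
- I pushed the case about 15 mm in +x with the open fingers, which also squared it up.
- I then pushed it about 69 mm in -y until it dropped.

**Last checks:**
- **Position:** the top view puts the case 0.2 mm in x and 0.8 mm in y from the seat, turned 0.05° against the box.
- **Height:** comparing the two cameras before and after shows the case lid about 6 mm lower, which matches seated feet. Both views show it level by eye; I did not measure the tilt.
- **Box:** it moved about 0.1 mm, within measurement noise.
- **Offcut:** it lies on the bench, clear of the box.
- **Tape roll and pliers:** the parts in the cropped pictures show no movement. I did not re-measure either one.
- **Tape measure:** I did not recheck it, but the arm never worked near it after leaving its start pose.
- **Robot:** it was clear of everything at the end.

**Disagreement:** the two cameras differ by about 3 mm in the case's position. That offset was also there before anything moved, so I compared each view only with itself for the height.

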